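Brake the fan rotor, scan its label, release the brake

TASK

Push the red brake lever over until it clicks and holds by itself at the green mark (the third notch), so that the fan rotor is locked. With the brake on, take the orange scanner from its black pad, hold it upright and still for a good second with its wide mouth straight above the middle of the rotor's barcode label, about 3 to 10 cm above it, then stand it back upright on its pad. Finally press the yellow release button right down so that the lever springs fully home, let everything go, and leave the other parts on the bench where they are.

Things in the scene. Friction and masses are not known exactly. Their poses are not given: they have to be found in the camera images.
- brake_stand: Fixed brake stand: base plate 170 mm (x) by 410 (y), 10 thick, carrying lever, button and rotor. Origin: on the table under the lever's hinge, which runs along its y at z = 100 mm; the lever swings from -x to +x. Button at (0, -125), rotor centre at (-20, 155) mm. Grey cheeks rise to 125 mm; a white curved scale at y = +30, radius 132 from the hinge, has a green block at notch 3.
- brake_lever (a joint): Lever angle, rad: 0 = home (leaning 0.55 from vertical to the stand's -x), grows as it is pushed to +x, stop at 1.12. Ratchet notches at 0.2, 0.4, 0.6 (third, green), 0.8, 1.0: a spring pulls it back (push of 3 to 5 N at the bar) to the last notch passed (go 0.05 beyond to be sure); reaching 0.8 catches the next one. Only the button frees it.
- lever_bar (a point): Centre of the lever's red cross bar, which lies along the stand's y, 74 mm long, 22 thick, on a 14 mm rod 165 mm from the hinge. At lever angle q it is at (165 sin(q - 0.55), 0, 100 + 165 cos(q - 0.55)) mm in the stand's frame.
- brake_button (a joint): Travel of the yellow release button in m: 0 = up, 0.010 = right down. It frees the lever from about 0.005 on, takes about 5 N, and springs back up; it also dips by itself, to less than 0.006, each time the lever clicks past a notch.
- button_top (a point): Centre of the top of the yellow round button (32 mm across), 92 mm above the table when up, on a grey housing 56 mm square and 70 mm high. Pressed vertically down.
- label (a point): Centre of the white barcode label (22 x 34 mm) on the flat top of the fixed aluminium rotor (104 mm across), 28 mm off the rotor's centre, 73 mm above the table, facing up.
- scanner: Loose orange upright barcode scanner, round, 150 mm tall, 180 g: mouth 58 mm across at the foot, tapering to a straight handle 32 mm across from 50 to 145 mm above the foot (black sleeve 34 mm across from 85 to 130). Origin: centre of the mouth's underside; z runs up the handle. It looks straight down out of its mouth and starts standing on the pad.
- scanner_pad: Fixed round black rubber pad, 116 mm across, 4 mm thick, where the scanner stands. Origin: centre of its underside.
- screw_tray: Bystander: loose white tray of screws, 110 x 110 x 28 mm; origin centre of its underside.
- stator_a: Bystander: loose copper-wound stator ring, 60 mm across, 28 mm high; origin centre of its underside.
- stator_b: Bystander: the same kind of stator ring.
- armature_a: Bystander: loose upright motor armature, 42 mm across, 64 mm high; origin centre of its underside.
- armature_b: Bystander: the same kind of armature.
- screwdriver: Bystander: loose yellow screwdriver lying on the bench, about 200 mm long.
- tape_roll: Bystander: loose yellow tape roll, 68 mm across, 20 mm high; origin centre of its underside.

How it is judged:
By the outcome, as a careful person would: the job done as asked, in the order asked, and still so for the second after the job is handed in, with the robot touching nothing.
It also fails if it takes over 70 s, if anything falls off the work surface, if the arm or the gripper's body presses on something with over 40 N, if the wrist force passes 120 N, or if a joint passes its speed limit or range.

ROBOT

A 6-joint arm with a two-finger parallel gripper is mounted at the origin on the work surface. World frame = base frame: x ahead of the robot, y to its left, z up, the work surface at z = 0. Lengths are in m, angles in degrees, forces in N, time in s.
With the tool pointing down it reaches from about 0.275 to 0.725 m from the base axis. Payload 5.6 kg.
Tool frame: the origin (TCP) lies at the very end of the fingers, on their centre line; the grasp point (between the pads) lies 19 mm behind it (grip_depth is the distance from the TCP to the grasp point, in m); y points along the fingers, z is the direction in which the jaws open and shut, and the axes are right-handed (so a half turn about y gives the same grasp; the last joint's range is limited). The gripper opens to 85 mm and grips with 20 to 120 N. Pads are 22 mm wide; open, the fingers measure 114 mm over their backs; the gripper's body (76 mm by 85 mm) begins 54 mm behind the grasp point. The pads swing forward as they close: fully open they stand 13 mm farther back than shut.
Start: joints at [86.207, 14.616, 6.199, 0, -81.583, -16.306], TCP at [0.189, 0.517, 0.231] pointing down, gripper open.
Joint ranges: [-168.99, 168.99], [-69.2, 112.95], [-62.41, 85.93], [-164.36, 98.24], [-168.68, -3.75], [-174.98, 174.98]. Speed limits (degrees/s): [147.25, 147.25, 180, 180, 180, 180].

INTERFACE

Orientations are given as a 3x3 rotation matrix whose columns are the frame's x, y, z axes.
In Python, from plant import * gives the robot as it stands.
- The arm moves only by the tool apply_moves, never from a script. Its argument "targets" is a list of rows, each an object with "xyz": the shift along the world's x, y, z in mm, a list of three; "twist": the turn about the world's z in degrees. A call has 1 to 10 rows; each row is the pose to reach, as a shift and turn from the pose measured when the call began; what a row does not reach only later rows make up. A row lasts 1/8 s, in which the tool goes at most 62.5 mm and 10.7 degrees, less where a joint would pass 70% of its speed; a pose out of reach is approached as far as the arm can. A call with a gripper value outside its range is refused whole. "hand" is the closure, from 0 (fully open) to 1 (shut), set as the call begins (left out, the last holds). The fingers move at their own pace and stop on an object; "grip_force" is the grip in N (left out, the last holds). Time passes only in rows, so rows that repeat a pose let the fingers close. It gives the time, the measured TCP pose, the force and the opening at its end, in the units of the state.
- sense(): the state, without advancing time (a new reading comes with each control period).
- read_camera(name): name is "scene" or "side" or "wrist"; returns a dict with "pixels" (480x640x3 uint8, red, green, blue), "fx", "fy", "cx", "cy" (pixels), "k1" (the pictures are not rectified: a ray, as slopes to the right and down, at radius r is drawn at 1 + k1 r^2 times it, then the intrinsics apply), "extrinsics" (4x4, takes a point from camera to world coordinates); the wrist camera has in their place "tool_from_camera" (4x4, takes a point from camera to tool coordinates, whose origin is the TCP and whose axes are the tool frame's). Camera axes: x right, y down, z forward; pixel columns grow to the right and rows downward; lengths in m; the calibration is good to about 2 mm. A picture is of the moment at which its call begins: read the wrist's pose just before it. There is no depth.
- hand_in(): hands the job in, once; it reports no verdict.
The state is a dict: "clock": time; "q": joint angles; "joint_vel": joint speeds; "tau": joint torques, N m; "eef_pos": TCP position; "ee_rot": TCP orientation; "wrist_force": force on the tool from outside, world axes, zero at the start; "ft_torque": the same for the moment, N m; "finger_gap": finger opening in m.
Only numpy, scipy, OpenCV 4.12 (cv2) and the standard library are available. Lean on these libraries where they do the work, as an engineer would, in place of code of your own. Each camera call takes 0.05 s, during which the arm holds its last target. There are 200 camera calls.

## Working session

There is one attempt and no reset: what is moved stays moved. The work goes in short steps, Python scripts to look and compute and a tool call to move; the robot and the scene stay as the last step left them, time stands still between calls to the robot, and variables do not carry over. Pictures are saved under pics/ and viewed, about 8 in all and at most 12, crops included, and the job is handed in when it is done.

Besides the shell and the picture viewer there is one more tool, called after "Call:" as name(argument=value, ...), one argument or row to a line, values as JSON. apply_moves: Moves the arm, as the interface text tells. Its arguments: {"type":"object","properties":{"targets":{"type":"array"},"hand":{"type":"number"},"grip_force":{"type":"number"}},"required":["targets"]}

```bash
ls; mkdir -p pics
cat > h.py <<'E'
from plant import *
import numpy as np, cv2
def cap(n):
    s=sense(); c=read_camera(n); return s,c
def ext(s,c):
    if "extrinsics" in c: return np.array(c["extrinsics"])
    T=np.eye(4);T[:3,:3]=s["ee_rot"];T[:3,3]=s["eef_pos"];return T@np.array(c["tool_from_camera"])
def ray(s,c,u,v):
    x=(u-c["cx"])/c["fx"];y=(v-c["cy"])/c["fy"];rd=np.hypot(x,y);r=rd
    for _ in range(30): r=rd/(1+c["k1"]*r*r)
    k=1+c["k1"]*r*r; T=ext(s,c); d=T[:3,:3]@np.array([x/k,y/k,1]); return T[:3,3],d
def atz(s,c,u,v,z):
    o,d=ray(s,c,u,v); return o+d*(z-o[2])/d[2]
def proj(s,c,P):
    T=ext(s,c);p=T[:3,:3].T@(np.array(P)-T[:3,3]);x,y=p[0]/p[2],p[1]/p[2];k=1+c["k1"]*(x*x+y*y)
    return np.array([c["fx"]*x*k+c["cx"],c["fy"]*y*k+c["cy"]])
def save(c,f): cv2.imwrite("pics/"+f,c["pixels"][:,:,::-1])
E
python3 - <<'E'
from h import *
import pickle
for n in("scene","side","wrist"):
    s,c=cap(n); save(c,n+"0.png"); print(n,ext(s,c).round(3).tolist(),c["fx"],c["k1"]); pickle.dump((s,c),open(n+"0.pkl","wb"))
print(s)
E
```

```text
pics
scene [[0.721, 0.499, -0.481, 1.266], [0.693, -0.506, 0.514, -0.757], [0.013, -0.704, -0.711, 1.216], [0.0, 0.0, 0.0, 1.0]] 598.8206796542642 -0.005428778423176875
side [[0.927, -0.19, 0.324, 0.146], [-0.375, -0.508, 0.775, -0.922], [0.018, -0.84, -0.542, 0.811], [0.0, 0.0, 0.0, 1.0]] 441.1192126938609 0.026482349030520356
wrist [[-0.343, -0.895, -0.284, 0.262], [-0.939, 0.328, 0.102, 0.489], [0.002, 0.301, -0.954, 0.373], [0.0, 0.0, 0.0, 1.0]] 429.73369784422977 -0.10517960402583887
{'clock': 0.1, 'q': array([ 8.62068131e+01,  1.46499581e+01,  6.14001465e+00, -2.50830358e-02,
       -8.15843549e+01, -1.63064154e+01]), 'joint_vel': array([ 0.0408272 , -0.08111713,  0.20002523,  0.07639128,  0.12203768,
       -0.00240364]), 'tau': array([-3.25186542e-03, -3.87602592e+01,  2.38476044e+01,  5.37802935e+00,
       -3.74270137e-03, -8.14202892e-07]), 'eef_pos': array([0.1888004 , 0.51611363, 0.2304944 ]), 'ee_rot': array([[-9.39074508e-01, -5.40997367e-04, -3.43713218e-01],
       [ 3.43713640e-01, -1.61354589e-03, -9.39073123e-01],
       [-4.65609651e-05, -9.99998552e-01,  1.70118799e-03]]), 'wrist_force': array([ 0.06142932, -0.2899418 , -0.53819745]), 'ft_torque': array([ 0.01377573, -0.01560707, -0.04632699]), 'finger_gap': 0.08524455490967284}
```

View pics/scene0.png

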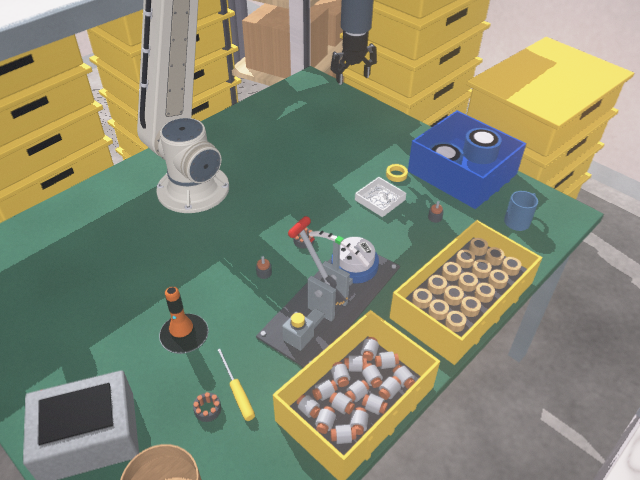

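View pics/side0.png

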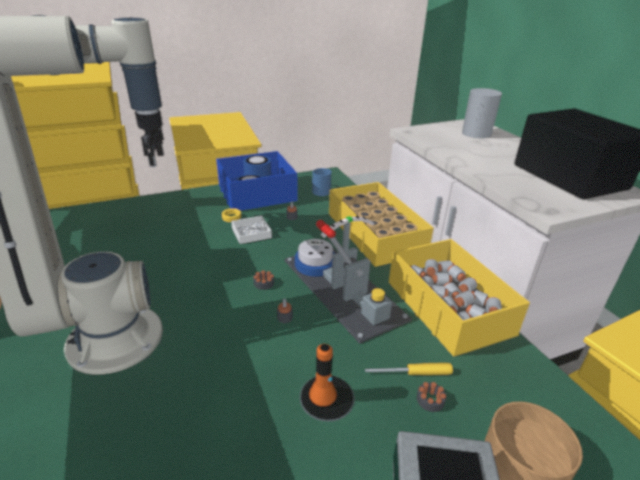

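Run:
```python
from h import *
import pickle
D={n:pickle.load(open(n+"0.pkl","rb")) for n in("scene","side")}
def cen(n,box,lo,hi):
    im=cv2.cvtColor(D[n][1]["pixels"],cv2.COLOR_RGB2HSV);x0,y0,x1,y1=box
    m=cv2.inRange(im[y0:y1,x0:x1],lo,hi);ys,xs=np.nonzero(m);return xs.mean()+x0,ys.mean()+y0,len(xs)
def tri(a,b):
    (o1,d1),(o2,d2)=ray(*D["scene"],*a[:2]),ray(*D["side"],*b[:2])
    t=np.linalg.lstsq(np.c_[d1,-d2],o2-o1,rcond=None)[0];p,q=o1+d1*t[0],o2+d2*t[1];return ((p+q)/2).round(4),np.linalg.norm(p-q).round(4)
Y=((20,140,120),(35,255,255));R=((0,170,70),(6,255,255));G=((45,110,120),(75,255,255));O=((5,150,90),(15,255,255))
for nm,ba,bb,C in(("button",(285,308,312,335),(365,285,392,305),Y),("bar",(285,212,315,245),(314,216,340,240),((0,170,70),(8,255,255))),("green",(325,228,350,250),(335,210,360,230),G),("scanner",(155,280,200,340),(305,340,345,405),O)):
    a=cen("scene",ba,*C);b=cen("side",bb,*C);print(nm,np.round(a,1),np.round(b,1),tri(a,b))
for n,p in(("scene",(184,332)),("side",(327,397))):print("pad",atz(*D[n],*p,.004).round(4))
for p in((264,335),(393,266)):print("screw",atz(*D["scene"],*p,.01).round(4))
for p in((298,354),(362,336)):print("side screw",atz(*D["side"],*p,.01).round(4))
A=cv2.resize(D["scene"][1]["pixels"][215:315,270:400],None,fx=5,fy=5,interpolation=cv2.INTER_CUBIC);cv2.imwrite("pics/c1.png",A[:,:,::-1])
```

```text
button [297.4 323.7  45. ] [377.5 294.1 128. ] (array([ 0.644 , -0.171 ,  0.0776]), np.float64(0.0092))
bar [294.7 228.5  22. ] [325.4 228.6 123. ] (array([ 0.5341, -0.0694,  0.2426]), np.float64(0.0057))
green [338.5 239.2  44. ] [349.6 218.4  16. ] (array([ 0.6248, -0.0171,  0.2287]), np.float64(0.0013))
scanner [178.2 319.2 514. ] [322.2 383.2 779. ] (array([ 0.4116, -0.3501,  0.0432]), np.float64(0.0021))
pad [ 0.4256 -0.3513  0.004 ]
pad [ 0.4204 -0.3573  0.004 ]
screw [ 0.5762 -0.2223  0.01  ]
screw [0.6574 0.1766 0.01  ]
side screw [ 0.4023 -0.2241  0.01  ]
side screw [ 0.5733 -0.226   0.01  ]
```

View pics/c1.png

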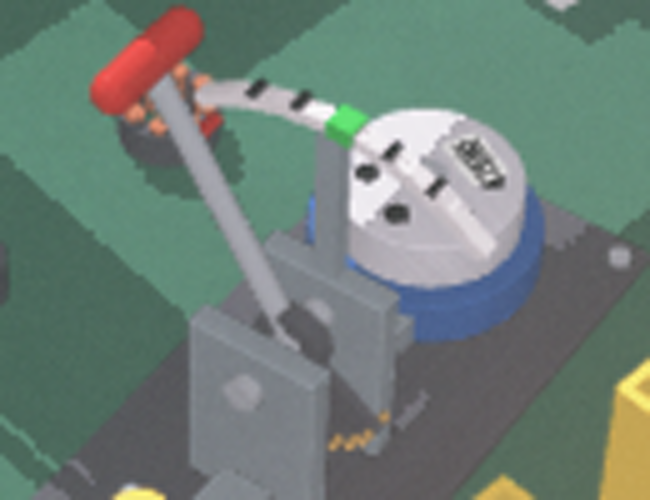

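Run:
```python
from h import *
import pickle
from scipy.optimize import least_squares as LS
D={n:pickle.load(open(n+"0.pkl","rb")) for n in("scene","side")}
obs=[("scene",(0,-125,89),(297.5,321)),("side",(0,-125,89),(378,295)),("scene",(-86.2,0,240.7),(299.4,227)),("side",(-86.2,0,240.7),(326,229)),
("scene",(-20,155,73),(357,255)),("scene",(-70,-190,10),(264,335)),("scene",(70,190,10),(393,266)),("side",(70,-190,10),(405,317)),("side",(-70,190,10),(290,260))]
def W(p,P):
    c,s=np.cos(p[2]),np.sin(p[2]);P=np.array(P)/1e3;return np.array([p[0]+c*P[0]-s*P[1],p[1]+s*P[0]+c*P[1],P[2]])
f=lambda p:np.ravel([proj(*D[n],W(p,P))-np.array(o) for n,P,o in obs])
for sg in(0,):
    r=LS(f,[.62,-.03,.1],loss="soft_l1",f_scale=2);print(r.x,np.rad2deg(r.x[2]));print(f(r.x).reshape(-1,2).round(1))
print("bar home",W(r.x,(-86.2,0,240.7)),"btn",W(r.x,(0,-125,92)),"rotor",W(r.x,(-20,155,73)),"label",atz(*D["scene"],366,247.6,.073))
```

```text
[ 0.62276697 -0.03937269  0.16051546] 9.196858194958647
[[ 2.5 -4.4]
 [-1.  -4.7]
 [ 1.5 -1.9]
 [-1.2 -2.2]
 [-0.7 -7.3]
 [-2.7  5.7]
 [-2.8  4.1]
 [ 5.5  1.8]
 [ 4.2  1.6]]
bar home [ 0.53767507 -0.05314978  0.2407    ] btn [ 0.64274535 -0.16276582  0.092     ] rotor [0.57825087 0.11043825 0.073     ] label [0.59628986 0.12871521 0.073     ]
```

Call:
apply_moves(
  targets=[
    {"xyz":[30,-50,16],"twist":3},
    {"xyz":[60,-100,32],"twist":6},
    {"xyz":[90,-150,48],"twist":9},
    {"xyz":[120,-200,64],"twist":12},
    {"xyz":[150,-250,80],"twist":15},
    {"xyz":[180,-300,96],"twist":18},
    {"xyz":[210,-350,112],"twist":21},
    {"xyz":[240,-400,128],"twist":24},
    {"xyz":[270,-450,144],"twist":27},
    {"xyz":[300,-500,160],"twist":29},
  ],
  hand=1,
)

```text
clock: 1.4
eef_pos: [0.4894, 0.0144, 0.391]
ee_rot: [[-0.988, 0.0, 0.156], [-0.156, -0.001, -0.988], [-0.0, -1.0, 0.001]]
wrist_force: [1.3, 2.1, 0.8]
finger_gap: 0.0002
```

Call:
apply_moves(
  targets=[
    {"xyz":[30,-48,15]},
    {"xyz":[60,-96,30]},
    {"xyz":[60,-96,30]},
    {"xyz":[60,-96,30]},
  ],
)

```text
schema error: expected keys xyz, twist
```

Run:
```python
from h import *
import pickle
s,c=cap("wrist");save(c,"wrist1.png");pickle.dump((s,c),open("wrist1.pkl","wb"));print(s["clock"],s["eef_pos"],s["ee_rot"].round(3).tolist(),s["q"].round(0),ext(s,c).round(3).tolist())
```

```text
1.4 [0.48935601 0.0143698  0.39099695] [[-0.988, 0.0, 0.156], [-0.156, -0.001, -0.988], [-0.0, -1.0, 0.001]] [  20.    8.   21.    0. -103.   79.] [[0.157, -0.942, -0.298, 0.566], [-0.988, -0.149, -0.049, 0.026], [0.001, 0.301, -0.953, 0.534], [0.0, 0.0, 0.0, 1.0]]
```

View pics/wrist1.png

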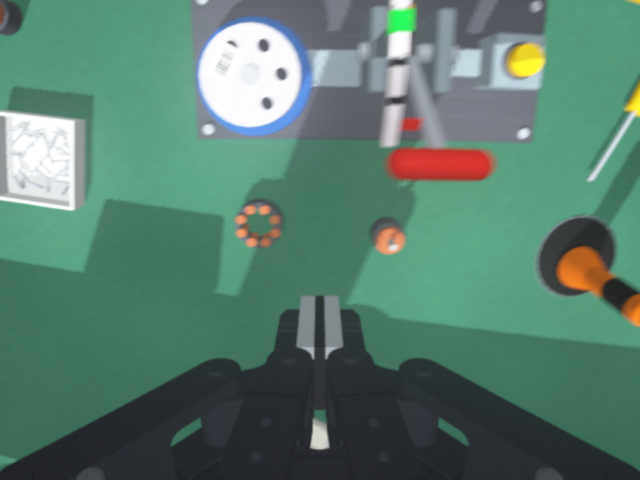

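Run:
```python
from h import *
import pickle
from scipy.optimize import least_squares as LS
S=pickle.load(open("wrist1.pkl","rb"))
obs=[((0,-125,92),(525,60)),((-86.2,0,240.7),(441,165)),((-20,155,73),(250,73)),((-70,-190,10),(524,131.5)),((-70,190,10),(208,129)),((70,190,10),(200,3)),((70,-190,10),(537,5))]
def W(p,P):
    c,s=np.cos(p[2]),np.sin(p[2]);P=np.array(P)/1e3;return np.array([p[0]+c*P[0]-s*P[1],p[1]+s*P[0]+c*P[1],P[2]])
f=lambda p:np.ravel([proj(*S,W(p,P))-np.array(o) for P,o in obs])
r=LS(f,[.62,-.03,.1],loss="soft_l1",f_scale=2);p=r.x;print(p,np.rad2deg(p[2]));print(f(p).reshape(-1,2).round(1))
print("screws",[atz(*S,*o,P[2]/1e3).round(4)[:2].tolist() for P,o in obs])
print("bar home",W(p,(-86.2,0,240.7)),"btn",W(p,(0,-125,92)),"rotor",W(p,(-20,155,73)),"label",atz(*S,225,61,.073))
print("pad",atz(*S,578,256,.004))
```

```text
[ 0.62014146 -0.04210166  0.16742573] 9.592787903413893
[[ -4.3  -0.9]
 [-10.6   2. ]
 [ -8.3   7.2]
 [ 12.3  -5.4]
 [ 15.9  -2.3]
 [ 17.   -1. ]
 [  9.8   0.4]]
screws [[0.6411, -0.17], [0.5377, -0.0635], [0.5829, 0.0998], [0.5736, -0.2272], [0.514, 0.1524], [0.654, 0.1761], [0.7185, -0.2058]]
bar home [ 0.5351468  -0.05646643  0.2407    ] btn [ 0.64097204 -0.16535379  0.092     ] rotor [0.5745912  0.10739809 0.073     ] label [0.5910248  0.12658262 0.073     ]
pad [ 0.42694301 -0.35606566  0.004     ]
```

```bash
cat > fit.py <<'E'
from h import *
import pickle
from scipy.optimize import least_squares as LS
D={n:pickle.load(open(n+".pkl","rb")) for n in("scene0","side0","wrist1")}
obs=[("wrist1",(0,-125,92),(525,60),0),("wrist1",(-86.2,0,240.7),(441,165),0),("wrist1",(-20,155,73),(250,73),0),("wrist1",(-70,-190,10),(524,131.5),1),("wrist1",(-70,190,10),(208,129),1),("wrist1",(70,190,10),(200,3),1),("wrist1",(70,-190,10),(537,5),1),
("scene0",(-86.2,0,240.7),(299.4,227),0),("side0",(-86.2,0,240.7),(326,229),0),("side0",(0,-125,89),(378,295),0),("scene0",(0,-125,89),(298,321),0),
("scene0",(-20,155,73),(357,255),0),("scene0",(-70,-190,10),(264,335),1),("scene0",(70,190,10),(393,266),1),("side0",(70,-190,10),(405,317),1),("side0",(-70,190,10),(290,260),1)]
def W(p,P,pl=0):
    c,s=np.cos(p[2]),np.sin(p[2]);P=np.array(P)/1e3+pl*np.array([p[3],p[4],0]);return np.array([p[0]+c*P[0]-s*P[1],p[1]+s*P[0]+c*P[1],P[2]])
f=lambda p:np.ravel([proj(*D[n],W(p,P,k))-np.array(o) for n,P,o,k in obs])
p=LS(f,[.62,-.03,.1,0,0],loss="soft_l1",f_scale=2).x
E
python3 - <<'E'
from fit import *
print(p,np.rad2deg(p[2]));print(f(p).reshape(-1,2).round(1).tolist())
print("bar home",W(p,(-86.2,0,240.7)),"btn",W(p,(0,-125,92)),"rotor",W(p,(-20,155,73)))
for q in(.6,.65,.68,.8):print(q,W(p,(165*np.sin(q-.55),0,100+165*np.cos(q-.55))).round(4))
print(atz(*D["scene0"],366,247.6,.073))
E
```

```text
[ 0.62364354 -0.0496512   0.15433067 -0.00510576  0.02524242] 8.842495777983945
[[3.4, -1.1], [-0.6, -1.2], [-1.0, 2.8], [-2.2, -1.5], [0.9, -1.8], [2.7, -0.3], [-3.6, 4.0], [-1.2, 0.4], [0.6, -0.4], [1.1, -2.3], [-1.1, -1.9], [-2.7, -5.0], [-0.9, 0.1], [-1.6, 0.2], [-0.2, -0.5], [0.6, -0.4]]
bar home [ 0.53846806 -0.06290176  0.2407    ] btn [ 0.64285839 -0.17316553  0.092     ] rotor [0.58005484 0.10043219 0.073     ]
0.6 [ 0.6318 -0.0484  0.2648]
0.65 [ 0.6399 -0.0471  0.2642]
0.68 [ 0.6448 -0.0464  0.2636]
0.8 [ 0.664  -0.0434  0.2599]
[0.59628986 0.12871521 0.073     ]
```

Call:
apply_moves(
  targets=[
    {"xyz":[-2,-40,-35],"twist":0},
    {"xyz":[-5,-85,-70],"twist":0},
    {"xyz":[-5,-86,-115],"twist":0},
    {"xyz":[-5,-86,-156],"twist":0},
    {"xyz":[-5,-86,-156],"twist":0},
    {"xyz":[-5,-86,-156],"twist":0},
  ],
  hand=1,
)

```text
clock: 2.2
eef_pos: [0.4878, -0.0771, 0.2378]
ee_rot: [[-0.988, 0.004, 0.153], [-0.153, -0.006, -0.988], [-0.003, -1.0, 0.006]]
wrist_force: [-0.6, 0.1, 0.6]
finger_gap: -0.0002
```

Call:
apply_moves(
  targets=[
    {"xyz":[20,5,0],"twist":0},
    {"xyz":[38,8,0],"twist":0},
    {"xyz":[54,12,0],"twist":0},
    {"xyz":[70,15,0],"twist":0},
    {"xyz":[85,18,0],"twist":0},
    {"xyz":[100,20,0],"twist":0},
    {"xyz":[112,22,0],"twist":0},
    {"xyz":[120,24,0],"twist":0},
    {"xyz":[120,24,0],"twist":0},
  ],
)

```text
clock: 3.32
eef_pos: [0.6085, -0.0528, 0.2383]
ee_rot: [[-0.988, 0.005, 0.153], [-0.153, -0.005, -0.988], [-0.004, -1.0, 0.006]]
wrist_force: [-0.3, -0.2, -0.4]
finger_gap: -0.0003
```

Run:
```python
from h import *
import pickle
s,c=cap("side");save(c,"side1.png")
s2,c2=cap("scene")
A=np.hstack([cv2.resize(x["pixels"][y0:y0+120,x0:x0+95],None,fx=4.2,fy=4.2,interpolation=cv2.INTER_CUBIC) for x,x0,y0 in((c,290,185),(c2,270,195))]);cv2.imwrite("pics/c2.png",A[:,:,::-1])
print(s["eef_pos"],s["wrist_force"],s["clock"])
```

```text
[ 0.60853158 -0.0528106   0.23828698] [-0.25226323 -0.18197844 -0.43285711] 3.325
```

View pics/c2.png

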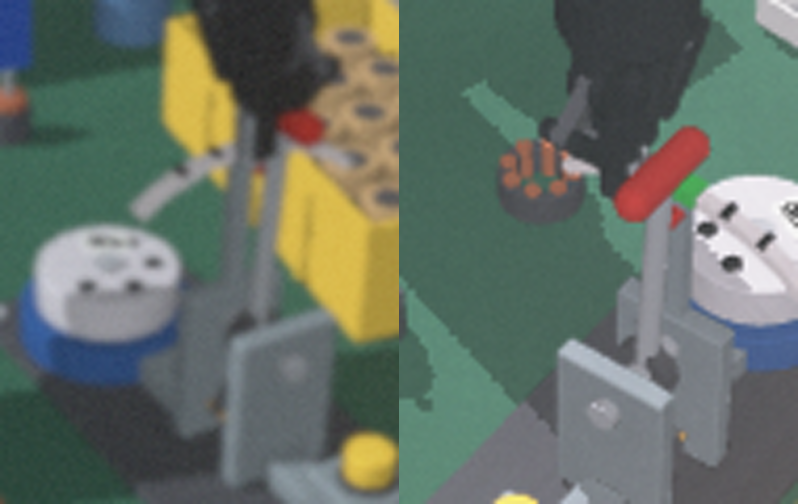

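Run:
```python
from fit import *
for q in(.5,.6,.65,.7,.8,.85):print(q,proj(*D["scene0"],W(p,(165*np.sin(q-.55),0,100+165*np.cos(q-.55)))).round(1))
```

```text
0.5 [325.8 233.8]
0.6 [331.8 236.8]
0.65 [334.8 238.5]
0.7 [337.8 240.4]
0.8 [343.8 244.4]
0.85 [346.7 246.6]
```

Call:
apply_moves(
  targets=[
    {"xyz":[3,0,0],"twist":0},
    {"xyz":[6,1,0],"twist":0},
    {"xyz":[9,1,0],"twist":0},
    {"xyz":[10,1,0],"twist":0},
    {"xyz":[10,1,0],"twist":0},
  ],
)

```text
clock: 4.05
eef_pos: [0.6178, -0.0515, 0.2379]
ee_rot: [[-0.988, 0.004, 0.153], [-0.153, -0.005, -0.988], [-0.003, -1.0, 0.005]]
wrist_force: [-4.6, 0.9, 1.6]
finger_gap: -0.0005
```

Call:
apply_moves(
  targets=[
    {"xyz":[-15,-2,0],"twist":0},
    {"xyz":[-50,-8,0],"twist":0},
    {"xyz":[-100,-20,5],"twist":0},
    {"xyz":[-130,-70,15],"twist":0},
    {"xyz":[-150,-120,20],"twist":0},
    {"xyz":[-165,-175,20],"twist":0},
    {"xyz":[-180,-230,20],"twist":0},
    {"xyz":[-190,-280,20],"twist":0},
    {"xyz":[-193,-303,15],"twist":0},
    {"xyz":[-193,-303,15],"twist":0},
  ],
)

```text
clock: 5.3
eef_pos: [0.4247, -0.3561, 0.2522]
ee_rot: [[-0.989, 0.004, 0.15], [-0.15, -0.005, -0.989], [-0.003, -1.0, 0.005]]
wrist_force: [-0.3, -0.4, -0.5]
finger_gap: 0.0
```

Call:
apply_moves(
  targets=[
    {"xyz":[0,0,0],"twist":0},
    {"xyz":[0,0,0],"twist":0},
  ],
  hand=0,
)

```text
clock: 5.55
eef_pos: [0.4253, -0.3555, 0.2525]
ee_rot: [[-0.988, 0.005, 0.151], [-0.151, -0.005, -0.988], [-0.004, -1.0, 0.006]]
wrist_force: [-0.2, -0.4, 0.1]
finger_gap: 0.0358
```

Run:
```python
from h import *
import pickle
s,c=cap("wrist");s2,c2=cap("scene")
pickle.dump((s,c),open("w2.pkl","wb"));pickle.dump((s2,c2),open("s2.pkl","wb"))
save(c2,"s2.png")
B=cv2.resize(c2["pixels"][200:320,270:400],(520,480),interpolation=cv2.INTER_CUBIC)
A=np.hstack([c["pixels"],B]);A=cv2.resize(A,(800,331));cv2.imwrite("pics/c3.png",A[:,:,::-1])
print(s["eef_pos"],s["ee_rot"].round(3).tolist(),s["wrist_force"],s["clock"],s["q"].round(0),s["finger_gap"])
```

```text
[ 0.42526135 -0.35552763  0.25252594] [[-0.988, 0.005, 0.151], [-0.151, -0.005, -0.988], [-0.004, -1.0, 0.006]] [-0.19795122 -0.44416776  0.11656469] 5.55 [-24.  15.   9.   0. -84. 122.] 0.03578780783499859
```

View pics/c3.png

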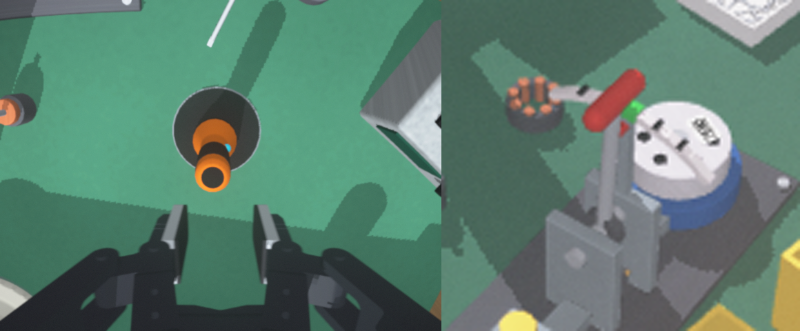

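Run:
```python
from h import *
import pickle
S=pickle.load(open("w2.pkl","rb"))
c=S[1];g=c["pixels"].astype(int)
print("pad",atz(*S,313.5,190,.004),"top",atz(*S,306.5,257,.149),atz(*S,307,250,.13))
im=cv2.cvtColor(c["pixels"],cv2.COLOR_RGB2HSV);m=cv2.inRange(im,(5,150,80),(18,255,255));n,l,st,ce=cv2.connectedComponentsWithStats(m)
print([(s.tolist(),k.round(1).tolist()) for s,k in zip(st[1:],ce[1:]) if s[4]>150])
for P in((.425,-.355,.154),(.425,-.355,.004)):print(proj(*S,P))
```

```text
pad [ 0.42366403 -0.35242751  0.004     ] top [ 0.41067727 -0.35106491  0.149     ] [ 0.4085771  -0.35126981  0.13      ]
[([279, 172, 64, 55, 2101], [310.4, 194.9]), ([283, 223, 51, 55, 1507], [308.4, 246.6])]
[316.38760757 238.31307538]
[316.46698691 189.0065435 ]
```

Call:
apply_moves(
  targets=[
    {"xyz":[-14,4,0],"twist":0},
    {"xyz":[-14,4,-30],"twist":0},
    {"xyz":[-14,4,-65],"twist":0},
    {"xyz":[-14,4,-100],"twist":0},
    {"xyz":[-14,4,-135],"twist":0},
    {"xyz":[-14,4,-156],"twist":0},
    {"xyz":[-14,4,-156],"twist":0},
    {"xyz":[-14,4,-156],"twist":0},
  ],
  hand=0,
)

```text
clock: 6.65
eef_pos: [0.4116, -0.3518, 0.098]
ee_rot: [[-0.988, 0.006, 0.152], [-0.152, -0.006, -0.988], [-0.005, -1.0, 0.007]]
wrist_force: [0.4, -0.5, 1.1]
finger_gap: 0.0854
```

Call:
apply_moves(
  targets=[
    {"xyz":[0,0,0],"twist":0},
    {"xyz":[0,0,0],"twist":0},
    {"xyz":[0,0,0],"twist":0},
    {"xyz":[0,0,0],"twist":0},
    {"xyz":[0,0,0],"twist":0},
    {"xyz":[0,0,0],"twist":0},
  ],
  hand=1,
  grip_force=40,
)

```text
clock: 7.4
eef_pos: [0.4118, -0.3519, 0.0985]
ee_rot: [[-0.988, 0.007, 0.152], [-0.152, -0.007, -0.988], [-0.006, -1.0, 0.008]]
wrist_force: [-0.8, 0.1, 5.9]
finger_gap: 0.0315
```

Call:
apply_moves(
  targets=[
    {"xyz":[0,0,10],"twist":0},
    {"xyz":[0,0,35],"twist":0},
    {"xyz":[0,0,75],"twist":0},
    {"xyz":[0,0,115],"twist":0},
    {"xyz":[5,15,140],"twist":0},
    {"xyz":[10,55,145],"twist":0},
    {"xyz":[15,100,145],"twist":0},
    {"xyz":[20,150,145],"twist":0},
    {"xyz":[25,200,145],"twist":0},
    {"xyz":[30,250,145],"twist":0},
  ],
)

```text
clock: 8.65
eef_pos: [0.4414, -0.1004, 0.2435]
ee_rot: [[-0.988, 0.007, 0.152], [-0.152, -0.007, -0.988], [-0.006, -1.0, 0.007]]
wrist_force: [1.2, 0.3, -1.5]
finger_gap: 0.031
```

Call:
apply_moves(
  targets=[
    {"xyz":[5,50,0],"twist":0},
    {"xyz":[10,100,0],"twist":0},
    {"xyz":[20,150,0],"twist":0},
    {"xyz":[35,195,0],"twist":0},
    {"xyz":[60,225,0],"twist":0},
    {"xyz":[80,229,0],"twist":0},
    {"xyz":[80,229,0],"twist":0},
    {"xyz":[80,229,0],"twist":0},
  ],
)

```text
clock: 9.65
eef_pos: [0.5209, 0.1283, 0.2433]
ee_rot: [[-0.988, 0.006, 0.152], [-0.152, -0.007, -0.988], [-0.005, -1.0, 0.008]]
wrist_force: [0.0, 0.8, -0.7]
finger_gap: 0.0313
```

Run:
```python
from h import *
import pickle
s,c=cap("wrist");s2,c2=cap("side");pickle.dump((s,c),open("w3.pkl","wb"))
A=np.hstack([c["pixels"],cv2.resize(c2["pixels"][120:360,200:440],(480,480),interpolation=cv2.INTER_CUBIC)]);A=cv2.resize(A,(800,343));cv2.imwrite("pics/c4.png",A[:,:,::-1])
print(s["eef_pos"],s["wrist_force"],s["clock"],s["finger_gap"])
```

```text
[0.52093347 0.12828856 0.2433045 ] [ 0.04318358  0.75038124 -0.71278341] 9.65 0.031306165933810304
```

View pics/c4.png

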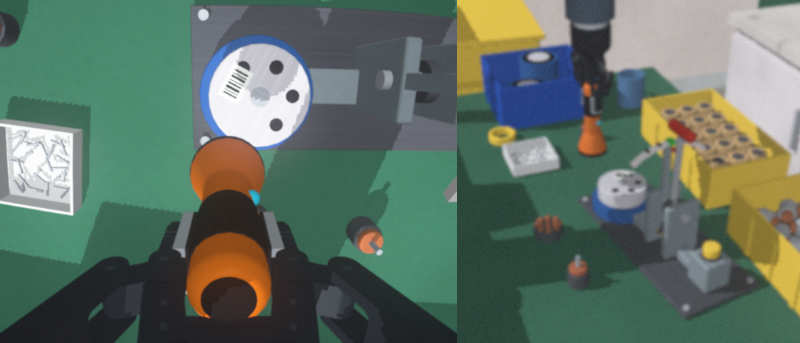

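Run:
```python
from h import *
import pickle
S=pickle.load(open("w3.pkl","rb"));k=1120/800
print("label",atz(*S,236*k,82*k,.073),"rotor",atz(*S,259*k,92.5*k,.073))
im=cv2.cvtColor(S[1]["pixels"],cv2.COLOR_RGB2HSV);m=cv2.inRange(im,(3,140,50),(20,255,255))[170:270,250:390];ys,xs=np.nonzero(m);print(xs.min()+250,xs.max()+250,ys.min()+170)
e=atz(*S,(xs.min()+xs.max())/2+250,ys.min()+170,.149);print("far edge",e, "mouth",e-[.029*.988,.029*.15,0])
print(atz(*S,xs.min()+250,231,.152),atz(*S,xs.max()+250,231,.152))
```

```text
label [0.59038476 0.12908666 0.073     ] rotor [0.5838209  0.10471008 0.073     ]
267 369 195
far edge [0.54749778 0.13178715 0.149     ] mouth [0.51884578 0.12743715 0.149     ]
[0.5231408  0.15746347 0.152     ] [0.53185119 0.09996785 0.152     ]
```

Call:
apply_moves(
  targets=[
    {"xyz":[20,0,0],"twist":0},
    {"xyz":[45,0,-5],"twist":0},
    {"xyz":[65,0,-12],"twist":0},
    {"xyz":[71,0,-16],"twist":0},
    {"xyz":[71,0,-16],"twist":0},
    {"xyz":[71,0,-16],"twist":0},
  ],
)

```text
clock: 10.5
eef_pos: [0.5915, 0.1281, 0.2285]
ee_rot: [[-0.988, 0.007, 0.152], [-0.152, -0.006, -0.988], [-0.006, -1.0, 0.007]]
wrist_force: [-0.2, 0.4, -1.7]
finger_gap: 0.0311
```

Run:
```python
from h import *
import pickle
s,c=cap("wrist");s2,c2=cap("scene");s3,c3=cap("side")
for n,a,b in(("w4",s,c),("s4",s2,c2),("d4",s3,c3)):pickle.dump((a,b),open(n+".pkl","wb"))
A=np.hstack([cv2.resize(x["pixels"][y0:y0+130,x0:x0+100],(400,520),interpolation=cv2.INTER_CUBIC) for x,x0,y0 in((c2,310,150),(c3,270,150))]);cv2.imwrite("pics/c5.png",A[:,:,::-1])
print(s["eef_pos"],s["ee_rot"].round(3).tolist(),s["wrist_force"],s["clock"])
```

```text
[0.59150397 0.1281484  0.22847212] [[-0.988, 0.007, 0.152], [-0.152, -0.006, -0.988], [-0.006, -1.0, 0.007]] [-0.2155258   0.35181717 -1.72469945] 10.5
```

View pics/c5.png

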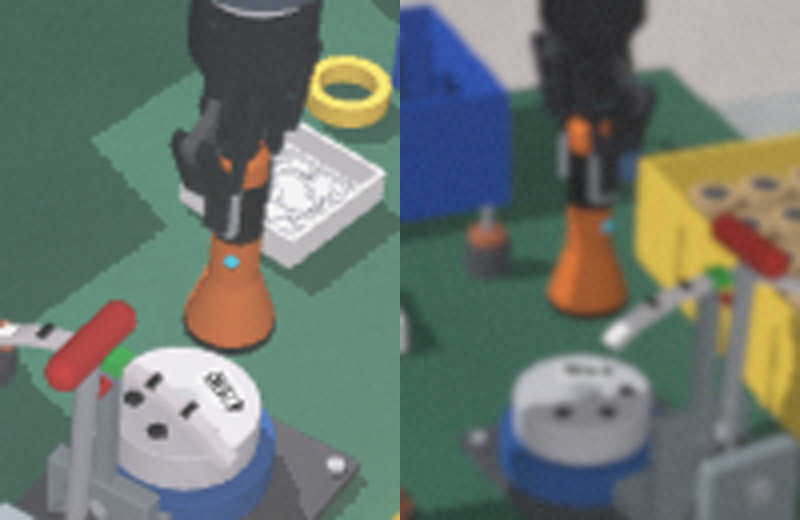

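Run:
```python
from h import *
import pickle
for n,l,m in(("s4",(366,247.7),(367.5,231.8)),("d4",(270+588/4,150+370/4),(270+587/4,150+300/4))):
    S=pickle.load(open(n+".pkl","rb"));L=atz(*S,*l,.073)
    print(n,"label",L.round(4),"mouth@.133",atz(*S,*m,.133).round(4),"proj of 60mm above label",proj(*S,L+[0,0,.06]).round(1),m)
```

```text
s4 label [0.5965 0.1284 0.073 ] mouth@.133 [0.597  0.1278 0.133 ] proj of 60mm above label [367.5 231.6] (367.5, 231.8)
d4 label [0.8834 0.016  0.073 ] mouth@.133 [0.8772 0.0235 0.133 ] proj of 60mm above label [419.9 225.8] (416.75, 225.0)
```

Call:
apply_moves(
  targets=[
    {"xyz":[0,0,0],"twist":0},
    {"xyz":[0,0,0],"twist":0},
    {"xyz":[0,0,0],"twist":0},
    {"xyz":[0,0,0],"twist":0},
    {"xyz":[0,0,0],"twist":0},
    {"xyz":[0,0,0],"twist":0},
    {"xyz":[0,0,0],"twist":0},
    {"xyz":[0,0,0],"twist":0},
    {"xyz":[0,0,0],"twist":0},
    {"xyz":[0,0,0],"twist":0},
  ],
)

```text
clock: 11.9
eef_pos: [0.5916, 0.1283, 0.2284]
ee_rot: [[-0.988, 0.008, 0.152], [-0.152, -0.006, -0.988], [-0.007, -1.0, 0.007]]
wrist_force: [-0.2, 0.4, -1.8]
finger_gap: 0.0309
```

Call:
apply_moves(
  targets=[
    {"xyz":[0,0,0],"twist":0},
    {"xyz":[0,0,0],"twist":0},
    {"xyz":[0,0,0],"twist":0},
    {"xyz":[0,0,0],"twist":0},
    {"xyz":[0,0,0],"twist":0},
    {"xyz":[-20,0,5],"twist":0},
    {"xyz":[-50,0,15],"twist":0},
    {"xyz":[-90,-10,15],"twist":0},
    {"xyz":[-120,-40,15],"twist":0},
    {"xyz":[-130,-80,15],"twist":0},
  ],
)

```text
clock: 13.15
eef_pos: [0.4603, 0.0479, 0.2441]
ee_rot: [[-0.988, 0.009, 0.154], [-0.154, -0.005, -0.988], [-0.008, -1.0, 0.007]]
wrist_force: [0.8, -0.6, -2.2]
finger_gap: 0.0308
```

Call:
apply_moves(
  targets=[
    {"xyz":[-5,-40,0],"twist":0},
    {"xyz":[-10,-88,0],"twist":0},
    {"xyz":[-15,-136,0],"twist":0},
    {"xyz":[-20,-184,0],"twist":0},
    {"xyz":[-26,-232,0],"twist":0},
    {"xyz":[-32,-280,0],"twist":0},
    {"xyz":[-38,-328,0],"twist":0},
    {"xyz":[-42,-370,0],"twist":0},
    {"xyz":[-44,-395,0],"twist":0},
    {"xyz":[-44,-400,0],"twist":0},
  ],
)

```text
clock: 14.4
eef_pos: [0.4158, -0.3533, 0.2437]
ee_rot: [[-0.988, 0.008, 0.152], [-0.152, -0.005, -0.988], [-0.007, -1.0, 0.006]]
wrist_force: [-0.3, 1.0, -1.3]
finger_gap: 0.0311
```

Call:
apply_moves(
  targets=[
    {"xyz":[0,0,-20],"twist":0},
    {"xyz":[0,0,-50],"twist":0},
    {"xyz":[0,0,-85],"twist":0},
    {"xyz":[0,0,-115],"twist":0},
    {"xyz":[0,0,-132],"twist":0},
    {"xyz":[0,0,-138],"twist":0},
    {"xyz":[0,0,-141],"twist":0},
    {"xyz":[0,0,-141],"twist":0},
  ],
)

```text
clock: 15.4
eef_pos: [0.4163, -0.3533, 0.1034]
ee_rot: [[-0.988, 0.009, 0.152], [-0.152, -0.006, -0.988], [-0.008, -1.0, 0.007]]
wrist_force: [0.2, 0.2, -1.6]
finger_gap: 0.0311
```

Descend gently to contact.

Call:
apply_moves(
  targets=[
    {"xyz":[0,0,-2],"twist":0},
    {"xyz":[0,0,-4],"twist":0},
    {"xyz":[0,0,-4.5],"twist":0},
    {"xyz":[0,0,-4.5],"twist":0},
  ],
)

```text
clock: 15.9
eef_pos: [0.4162, -0.3534, 0.0988]
ee_rot: [[-0.988, 0.009, 0.152], [-0.152, -0.006, -0.988], [-0.008, -1.0, 0.007]]
wrist_force: [1.1, 0.9, -1.4]
finger_gap: 0.0308
```

Call:
apply_moves(
  targets=[
    {"xyz":[0,0,-0.5],"twist":0},
    {"xyz":[0,0,-1],"twist":0},
    {"xyz":[0,0,-1],"twist":0},
  ],
)

```text
clock: 16.27
eef_pos: [0.4165, -0.3535, 0.0985]
ee_rot: [[-0.988, 0.01, 0.152], [-0.153, -0.006, -0.988], [-0.009, -1.0, 0.008]]
wrist_force: [-0.3, 1.3, 4.5]
finger_gap: 0.0313
```

Contact. Release (partially open, then fully), then rise.

Call:
apply_moves(
  targets=[
    {"xyz":[0,0,0],"twist":0},
    {"xyz":[0,0,0],"twist":0},
    {"xyz":[0,0,0],"twist":0},
    {"xyz":[0,0,0],"twist":0},
    {"xyz":[0,0,0],"twist":0},
    {"xyz":[0,0,20],"twist":0},
    {"xyz":[0,0,60],"twist":0},
    {"xyz":[0,0,110],"twist":0},
    {"xyz":[0,0,150],"twist":0},
    {"xyz":[0,0,150],"twist":0},
  ],
  hand=0,
)

```text
clock: 17.52
eef_pos: [0.4179, -0.3546, 0.2523]
ee_rot: [[-0.988, 0.016, 0.152], [-0.153, -0.01, -0.988], [-0.015, -1.0, 0.013]]
wrist_force: [0.3, -0.0, -1.6]
finger_gap: 0.0854
```

Run:
```python
from h import *
s,c=cap("wrist");s2,c2=cap("side")
A=np.hstack([c["pixels"],cv2.resize(c2["pixels"][190:430,260:500],(480,480),interpolation=cv2.INTER_CUBIC)]);A=cv2.resize(A,(800,343));cv2.imwrite("pics/c6.png",A[:,:,::-1])
print(s["eef_pos"],s["wrist_force"],s["clock"],s["finger_gap"])
```

```text
[ 0.41791776 -0.35458279  0.25228692] [ 0.26551858 -0.01558966 -1.56530993] 17.525 0.08543738597402882
```

View pics/c6.png

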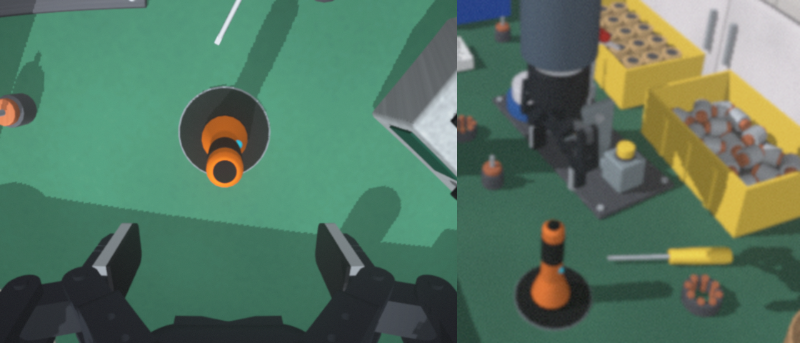

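Call:
apply_moves(
  targets=[
    {"xyz":[35,30,0],"twist":0},
    {"xyz":[75,62,0],"twist":0},
    {"xyz":[115,94,0],"twist":0},
    {"xyz":[155,127,0],"twist":0},
    {"xyz":[195,160,-20],"twist":0},
    {"xyz":[220,180,-60],"twist":0},
    {"xyz":[224,183,-100],"twist":0},
    {"xyz":[224,183,-125],"twist":0},
    {"xyz":[224,183,-125],"twist":0},
    {"xyz":[224,183,-125],"twist":0},
  ],
  hand=1,
)

```text
clock: 18.88
eef_pos: [0.6409, -0.1706, 0.124]
ee_rot: [[-0.988, 0.011, 0.152], [-0.152, -0.006, -0.988], [-0.01, -1.0, 0.008]]
wrist_force: [0.0, 0.3, -0.2]
finger_gap: -0.0003
```

Run:
```python
from h import *
import pickle
s,c=cap("wrist");pickle.dump((s,c),open("w7.pkl","wb"));save(c,"c7.png")
for P in((.642,-.172,.092),s["eef_pos"]):print(proj(s,c,P))
im=cv2.cvtColor(c["pixels"],cv2.COLOR_RGB2HSV);m=cv2.inRange(im,(20,140,80),(35,255,255));n,l,st,ce=cv2.connectedComponentsWithStats(m)
print([(a.tolist(),k.round(1).tolist(),atz(s,c,*k,.090).round(4).tolist()) for a,k in zip(st[1:],ce[1:]) if a[4]>150]);print(s["eef_pos"],s["clock"])
```

```text
[320.92054605 282.08792027]
[317.78085197 318.23310696]
[([115, 0, 525, 100, 23697], [444.0, 34.6], [0.7509, -0.2037, 0.09]), ([574, 186, 66, 120, 3598], [613.2, 256.0], [0.6733, -0.3054, 0.09]), ([283, 240, 70, 69, 3460], [317.5, 272.1], [0.6457, -0.1699, 0.09])]
[ 0.64085066 -0.17061163  0.12395722] 18.875
```

View pics/c7.png

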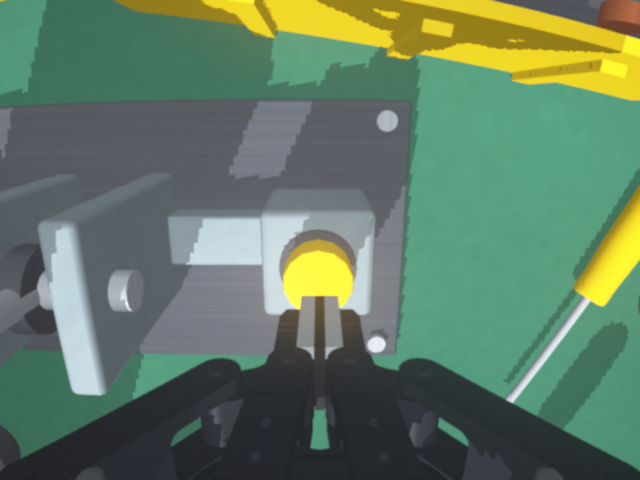

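Call:
apply_moves(
  targets=[
    {"xyz":[1,0,-12],"twist":0},
    {"xyz":[2,0,-24],"twist":0},
    {"xyz":[2,0,-32],"twist":0},
    {"xyz":[2,0,-36],"twist":0},
    {"xyz":[2,0,-39],"twist":0},
    {"xyz":[2,0,-41],"twist":0},
    {"xyz":[2,0,-41],"twist":0},
  ],
)

```text
clock: 19.8
eef_pos: [0.643, -0.1707, 0.0839]
ee_rot: [[-0.988, 0.012, 0.152], [-0.152, -0.007, -0.988], [-0.011, -1.0, 0.008]]
wrist_force: [-1.9, -0.2, 3.8]
finger_gap: 0.0003
```

Call:
apply_moves(
  targets=[
    {"xyz":[0,0,-1],"twist":0},
    {"xyz":[0,0,-2],"twist":0},
    {"xyz":[0,0,-3],"twist":0},
    {"xyz":[0,0,-3],"twist":0},
    {"xyz":[0,0,-3],"twist":0},
  ],
)

```text
clock: 20.42
eef_pos: [0.6431, -0.1708, 0.0819]
ee_rot: [[-0.988, 0.013, 0.153], [-0.153, -0.007, -0.988], [-0.012, -1.0, 0.009]]
wrist_force: [-4.2, 2.1, 8.8]
finger_gap: -0.0
```

Call:
apply_moves(
  targets=[
    {"xyz":[0,0,-1],"twist":0},
    {"xyz":[0,0,-2],"twist":0},
    {"xyz":[0,0,-2],"twist":0},
    {"xyz":[0,0,-2],"twist":0},
    {"xyz":[0,0,-2],"twist":0},
    {"xyz":[0,0,-2],"twist":0},
  ],
)

```text
clock: 21.18
eef_pos: [0.6432, -0.1709, 0.0817]
ee_rot: [[-0.988, 0.014, 0.153], [-0.153, -0.008, -0.988], [-0.013, -1.0, 0.01]]
wrist_force: [-6.2, 1.5, 13.1]
finger_gap: -0.0
```

Run:
```python
from h import *
s,c=cap("scene");A=cv2.resize(c["pixels"][190:350,240:420],None,fx=3.5,fy=3.5,interpolation=cv2.INTER_CUBIC);cv2.imwrite("pics/c8.png",A[:,:,::-1]);print(s["eef_pos"],s["wrist_force"],s["clock"])
```

```text
[ 0.6431754  -0.17085897  0.08171831] [-6.18798444  1.45892045 13.10428944] 21.175
```

View pics/c8.png

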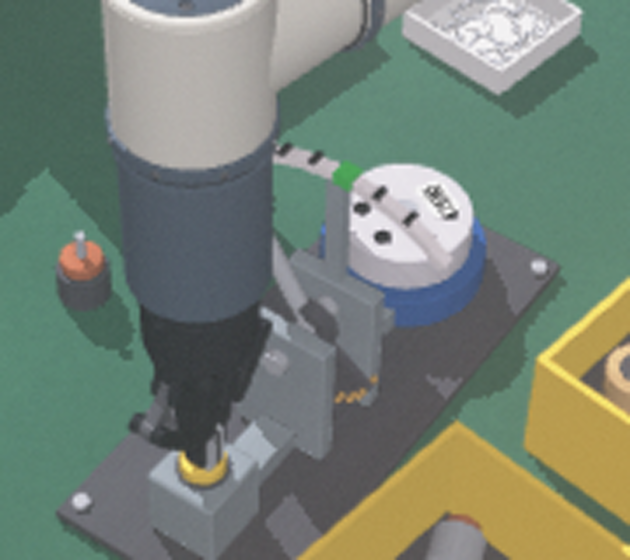

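Call:
apply_moves(
  targets=[
    {"xyz":[0,0,10],"twist":0},
    {"xyz":[0,0,40],"twist":0},
    {"xyz":[0,0,90],"twist":0},
    {"xyz":[0,0,140],"twist":0},
    {"xyz":[-20,-30,180],"twist":0},
    {"xyz":[-60,-60,200],"twist":0},
    {"xyz":[-100,-85,220],"twist":0},
    {"xyz":[-140,-110,230],"twist":0},
    {"xyz":[-140,-110,230],"twist":0},
    {"xyz":[-140,-110,230],"twist":0},
  ],
)

```text
clock: 22.48
eef_pos: [0.5035, -0.2808, 0.3114]
ee_rot: [[-0.988, 0.015, 0.153], [-0.153, -0.007, -0.988], [-0.013, -1.0, 0.009]]
wrist_force: [-0.1, 0.7, -0.9]
finger_gap: 0.0003
```

Run:
```python
from h import *
s,c=cap("side");s2,c2=cap("scene");A=np.hstack([c["pixels"][150:450,200:500],c2["pixels"][150:450,140:440]]);A=cv2.resize(A,(800,400));cv2.imwrite("pics/c9.png",A[:,:,::-1]);print(s["eef_pos"],s["wrist_force"],s["clock"])
```

```text
[ 0.50349852 -0.28079182  0.31137895] [-0.06020421  0.74386226 -0.8612258 ] 22.475
```

View pics/c9.png

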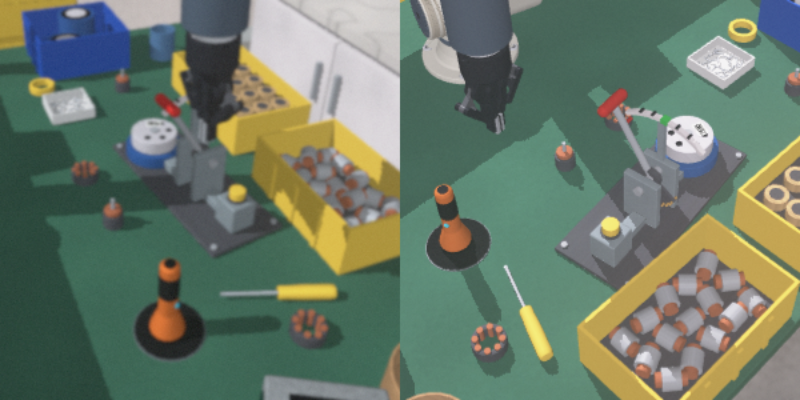

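```bash
python3 -c "
from plant import *
print(hand_in())"
```

```text
the job is handed in; nothing more can be done
None
```

The job is done and handed in at about 22.5 s on the robot's clock; `hand_in()` gave no verdict.

- **Brake on:** I pushed the lever past the third notch and backed off. It held by itself at the green mark, measured at about 0.60–0.62 rad.
- **Scan:** I held the scanner upright about 6 cm above the label for around 1.9 s. The scene camera put its mouth within about 1 mm of the label's centre. For the side camera I took a wrong pixel offset in the calculation, and only checked by eye that mouth and label line up.
- **Scanner back:** It stands upright on its pad, about 5 mm from where it started.
- **Release:** I pressed the button until it stopped, at about 10 mm of travel and 13 N. The lever sprang home, and its bar is within 1 pixel of its starting position in the scene camera.

In the last pictures the gripper is clear of everything. The other parts look where they were, judged by eye only.

One disagreement: the cameras differed by about 5 mm on the label's absolute position. I used the wrist camera's position and confirmed it by comparing mouth and label in the scene picture.

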